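# Gauge a spool axle in the hole plate

## Task

Take the spool axle out of the single stand and try its shaft gently in the holes of the hole gauge, one after another from the narrow end, feeling for each hole and never forcing it, until you come to the first that it passes through cleanly. Leave it there, let go, pushed down until its flange lies flat on the plate. Leave the two axles in the double rack, the glue stick and the blue test piece as they are.

Things in the scene. Friction and masses are not known exactly. Their poses are not given: they have to be found in the camera images.
- gauge: Hole gauge: white plastic frame, fixed, with a bare aluminium plate 60 x 176 x 12 mm with a row of four sharp-edged round holes; top (highest part) 75 mm above the table, free below down to 6 mm; sprung in height (see plate_sink). Origin: centre of the underside; y along the row, from the narrowest hole to the widest. The plate has play in the frame: it sits, stiffly (8 N), up to 4 mm off its middle along y.
- gauge_hole0 (a point): Nominal centre of the mouth of gauge hole 0, on the plate's top: 12.2 mm across, straight, 12 mm deep, open below; holes are 40 mm apart. The point belongs to the frame: through the plate's play all true holes lie together up to 4 mm off along the row (gauge y), none across it.
- gauge_hole1 (a point): Nominal centre of the mouth of gauge hole 1, on the plate's top: 15.2 mm across, straight, 12 mm deep, open below; holes are 40 mm apart. The point belongs to the frame: through the plate's play all true holes lie together up to 4 mm off along the row (gauge y), none across it.
- gauge_hole2 (a point): Nominal centre of the mouth of gauge hole 2, on the plate's top: 18.2 mm across, straight, 12 mm deep, open below; holes are 40 mm apart. The point belongs to the frame: through the plate's play all true holes lie together up to 4 mm off along the row (gauge y), none across it.
- gauge_hole3 (a point): Nominal centre of the mouth of gauge hole 3, on the plate's top: 21.2 mm across, straight, 12 mm deep, open below; holes are 40 mm apart. The point belongs to the frame: through the plate's play all true holes lie together up to 4 mm off along the row (gauge y), none across it.
- plate_sink (a joint): How far the gauge's plate is pressed down on its springs, in m, 0 when free (its top at 75 mm), stop at 0.006. It yields beyond a push of 3.5 N, then 4 N per mm (0.004 m is about 20 N): more than 4 mm down is forcing it. It springs back when let go.
- stand_top (a point): Centre of the top of the single stand: black plastic block 56 x 56 mm, 32 mm high, fixed, with one round pocket 23.5 mm wide and 24 mm deep, in which the axle to be gauged stands.
- axle_a_mid (a point): Grey plastic spool axle, 60 g, upright, 100 mm: shaft 55 mm (foot bevelled 1 mm over 2 mm), flange 34 mm wide, 4 mm thick, square grip 24 x 24 x 41 mm on top. Point: on its axis, 50 mm above the foot; z up its axis, x, y square to the grip. Shafts differ, between 11 and 21 mm thick, not told. One axle is in the single stand, two in the black double rack 56 x 112 x 32 mm.
- axle_b_mid (a point): Grey plastic spool axle, 60 g, upright, 100 mm: shaft 55 mm (foot bevelled 1 mm over 2 mm), flange 34 mm wide, 4 mm thick, square grip 24 x 24 x 41 mm on top. Point: on its axis, 50 mm above the foot; z up its axis, x, y square to the grip. Shafts differ, between 11 and 21 mm thick, not told. One axle is in the single stand, two in the black double rack 56 x 112 x 32 mm.
- axle_c_mid (a point): Grey plastic spool axle, 60 g, upright, 100 mm: shaft 55 mm (foot bevelled 1 mm over 2 mm), flange 34 mm wide, 4 mm thick, square grip 24 x 24 x 41 mm on top. Point: on its axis, 50 mm above the foot; z up its axis, x, y square to the grip. Shafts differ, between 11 and 21 mm thick, not told. One axle is in the single stand, two in the black double rack 56 x 112 x 32 mm.
- glue_center (a point): A bystander: loose upright glue stick, 30 mm wide and 85 mm high; the point is at half its height.
- cone_center (a point): A bystander: loose printed blue test piece, waisted and round, 48 mm wide and 62 mm high; the point is at half its height.
Mind the look-alikes: they are no part of the job. Leave any orange or pink look-alike of the part that bears axle_a_mid alone.

How it is judged:
On the way, in this order (a step that is already met when the one before it is completed fails the run):
1. the axle from the single stand has been lifted clear of it (height (world z) of any of axle_a_mid, axle_b_mid, axle_c_mid above 0.105 m and (horizontal distance between axle_a_mid and stand_top above 0.02 m or height (world z) of axle_a_mid above 0.105 m) and (horizontal distance between axle_b_mid and stand_top above 0.02 m or height (world z) of axle_b_mid above 0.105 m) and (horizontal distance between axle_c_mid and stand_top above 0.02 m or height (world z) of axle_c_mid above 0.105 m)), for 0.1 s.
2. its foot has been brought down on the narrowest hole (((horizontal distance between axle_a_mid and gauge_hole0 below 0.009 m and z of axle_a_mid in the frame of gauge_hole0 below 0.051 m) or (horizontal distance between axle_b_mid and gauge_hole0 below 0.009 m and z of axle_b_mid in the frame of gauge_hole0 below 0.051 m) or (horizontal distance between axle_c_mid and gauge_hole0 below 0.009 m and z of axle_c_mid in the frame of gauge_hole0 below 0.051 m))), for 0.05 s.
3. its foot has been brought down on the second hole (((horizontal distance between axle_a_mid and gauge_hole1 below 0.009 m and z of axle_a_mid in the frame of gauge_hole1 below 0.051 m) or (horizontal distance between axle_b_mid and gauge_hole1 below 0.009 m and z of axle_b_mid in the frame of gauge_hole1 below 0.051 m) or (horizontal distance between axle_c_mid and gauge_hole1 below 0.009 m and z of axle_c_mid in the frame of gauge_hole1 below 0.051 m))), for 0.05 s.
4. it has gone into the second hole, or its foot has been brought down on the third (((horizontal distance between axle_a_mid and gauge_hole1 below 0.009 m and z of axle_a_mid in the frame of gauge_hole1 below 0.03 m) or (horizontal distance between axle_b_mid and gauge_hole2 below 0.009 m and z of axle_b_mid in the frame of gauge_hole2 below 0.051 m) or (horizontal distance between axle_c_mid and gauge_hole2 below 0.009 m and z of axle_c_mid in the frame of gauge_hole2 below 0.051 m))), for 0.05 s.
5. it has gone well into the second or third hole, or its foot has been brought down on the fourth (((horizontal distance between axle_a_mid and gauge_hole1 below 0.009 m and z of axle_a_mid in the frame of gauge_hole1 below 0.01 m) or (horizontal distance between axle_b_mid and gauge_hole2 below 0.009 m and z of axle_b_mid in the frame of gauge_hole2 below 0.03 m) or (horizontal distance between axle_c_mid and gauge_hole3 below 0.009 m and z of axle_c_mid in the frame of gauge_hole3 below 0.051 m))), for 0.05 s.
At the end, for the whole second after the job is handed in: The axle from the single stand is in the tightest hole that its shaft passes (1.2 mm wider than the shaft): axis within 9 mm of the nominal centre, flange within 2 mm of the plate, upright within 0.06 rad, at rest; no axle within 50 mm of the single stand (((horizontal distance between axle_a_mid and gauge_hole1 below 0.009 m and z of axle_a_mid in the frame of gauge_hole1 below -0.003 m and angle between axle_a_mid's own z axis and vertical below 0.06 rad and linear speed of axle_a below 0.02 m/s) or (horizontal distance between axle_b_mid and gauge_hole2 below 0.009 m and z of axle_b_mid in the frame of gauge_hole2 below -0.003 m and angle between axle_b_mid's own z axis and vertical below 0.06 rad and linear speed of axle_b below 0.02 m/s) or (horizontal distance between axle_c_mid and gauge_hole3 below 0.009 m and z of axle_c_mid in the frame of gauge_hole3 below -0.003 m and angle between axle_c_mid's own z axis and vertical below 0.06 rad and linear speed of axle_c below 0.02 m/s)) and horizontal distance between each of axle_a_mid, axle_b_mid, axle_c_mid and stand_top above 0.05 m); the robot touches nothing.
It fails at once if the gauge is forced: its plate is pressed down more than 4.5 mm (over 20 N) (value of joint plate_sink above 0.0045 m).
It fails at once if a second axle is disturbed (two axles moved more than 20 mm) (distance of each of axle_a_mid, axle_b_mid from where it was at the start of the episode above 0.02 m or distance of each of axle_a_mid, axle_c_mid from where it was at the start of the episode above 0.02 m or distance of each of axle_b_mid, axle_c_mid from where it was at the start of the episode above 0.02 m).
It fails at once if the glue stick or the blue test piece is moved more than 20 mm (distance of any of glue_center, cone_center from where it was at the start of the episode above 0.02 m).
It also fails if it takes over 70 s, if anything falls off the work surface, if the arm or the gripper's body presses on something with over 40 N, if the wrist force passes 120 N, or if a joint passes its speed limit or range.

## Robot

A 7-joint arm with a two-finger parallel gripper is mounted at the origin on the work surface. World frame = base frame: x ahead of the robot, y to its left, z up, the work surface at z = 0. Lengths are in m, angles in rad, forces in N, time in s.
With the tool pointing down it reaches from about 0.4 to 0.9 m from the base axis. Payload 5.5 kg.
Tool frame: the origin (TCP) lies between the finger pads; the fingertips stand ahead of it and the grasp point (between the pads) lies 11 mm behind it (bot.finger_overhang is the x of the fingertips in the tool frame, in m); x points along the fingers, y is the direction in which the jaws open and shut, and the axes are right-handed (so a half turn about x gives the same grasp; the last joint's range is limited). The gripper opens to 92 mm and grips with 3 to 60 N. Pads are 19 mm wide; open, the fingers measure 130 mm over their backs; the gripper's body (75 mm by 190 mm) begins 47 mm behind the grasp point.
Start: joints at [-0.863, 0.501, -0.427, 1.55, 0.221, 1.138, -0.21], TCP at [0.28, 0.587, 0.235] pointing down, gripper open.
Joint ranges: [-2.88, 2.88], [-0.31, 2.03], [-1.54, 1.56], [0.2, 2.42], [-1.41, 4.55], [0.19, 2.02], [-2.57, 2.57]. Speed limits (rad/s): [2.57, 2.57, 3.14, 3.14, 3.14, 3.14, 3.14].

## Interface

Orientations are given as a rotation vector (axis times angle).
In Python, from plant import status, capture, camera_model, bot gives the robot as it stands. The module is installed in compiled form; this text tells all that it offers.
- The arm moves only by the tool jog_arm, never from a script. Its arguments are lists of equal length, an entry for each row: "hand": the finger opening in mm, from 0 to 91.8; "travel": the shift along the tool's x, y, z in mm, a list of three; "rotation": the turn, a rotation vector about the tool's x, y, z in degrees, a list of three. A call has 1 to 20 rows; each row is the pose to reach, as a shift and turn from the pose commanded when the call began, along the tool's axes at that moment; what a row does not reach only later rows make up. A row lasts 1/10 s, in which the tool goes at most 50 mm and 8.59 degrees, less where a joint would pass 70% of its speed; a pose out of reach is approached as far as the arm can. A call with a gripper value outside its range is refused whole. The fingers move at their own pace and stop on an object; the grip force is fixed at half the most. Time passes only in rows, so rows that repeat a pose let the fingers close. It gives the time, the measured TCP pose, the force and the opening at its end, in the units of the state.
- status.state(): the state, without advancing time (a new reading comes with each control period).
- capture(name): name is "scene" or "top" or "wrist"; returns (picture, depth): 384x512x3 uint8, red, green, blue; 384x512 float32, m along the optical axis (not along the pixel's ray), 0 where there is no reading.
- camera_model(name): a dict with "mtx" (3x3 intrinsics, pixels), "eye" and "attitude" of the camera in the world. Camera axes: x right, y down, z forward; pixel columns grow to the right and rows downward; lengths in m; the calibration is good to about 2 mm. A picture is of the moment at which its call begins: read the wrist's pose just before it. camera_model takes no time and is no camera call; for the wrist camera it gives the pose at the moment of the call.
- bot.sign_off(): hands the job in, once; it reports no verdict.
The state is a dict: "clock": time; "joint_positions": joint angles; "qd": joint speeds; "effort": joint torques, N m; "position": TCP position; "ee_rot": TCP orientation; "contact_force": force on the tool from outside, world axes, zero at the start; "torque": the same for the moment, N m; "width": finger opening in m.
Only numpy, scipy, OpenCV 4.12 (cv2) and the standard library are available. Lean on these libraries where they do the work, as an engineer would, in place of code of your own. Each camera call takes 0.05 s, during which the arm holds its last target. There are 200 camera calls.

## Working session

There is one attempt and no reset: what is moved stays moved. The work goes in short steps, Python scripts to look and compute and a tool call to move; the robot and the scene stay as the last step left them, time stands still between calls to the robot, and variables do not carry over. Pictures are saved under pics/ and viewed, about 8 in all and at most 12, crops included, and the job is handed in when it is done.

Besides the shell and the picture viewer there is one more tool, called after "Emit:" by a JSON object that holds its "name" and its "arguments", one argument or row to a line. jog_arm: Moves the arm, as the interface text tells. Its arguments: {"type":"object","properties":{"hand":{"type":"array","items":{"type":"number"}},"travel":{"type":"array","items":{"type":"array","items":{"type":"number"}}},"rotation":{"type":"array","items":{"type":"array","items":{"type":"number"}}}},"required":["hand","travel","rotation"]}

```bash
mkdir -p pics; python3 - <<'E'
from plant import status, capture, camera_model, bot
import cv2,numpy as np
s=status.state(); print({k:np.round(v,3) for k,v in s.items()}, bot.finger_overhang)
for n in("scene","top"):
    m=camera_model(n); print(n,m)
    p,d=capture(n); cv2.imwrite(f"pics/{n}.png",p[...,::-1]); np.save(n+"_d.npy",d)
E
```

```text
{'clock': np.float64(0.0), 'joint_positions': array([-0.863,  0.502, -0.427,  1.551,  0.221,  1.138, -0.21 ]), 'qd': array([-0.   ,  0.001,  0.001, -0.   , -0.   , -0.001, -0.   ]), 'effort': array([ 0.0000e+00, -5.6659e+01, -5.8160e+00, -2.7912e+01, -6.9000e-02,
        3.1000e-02,  0.0000e+00]), 'position': array([0.279, 0.586, 0.234]), 'ee_rot': array([ 0.347,  1.543, -0.35 ]), 'contact_force': array([-0.13 ,  0.417,  0.671]), 'torque': array([-0.031,  0.023,  0.005]), 'width': np.float64(0.092)} 0.008
scene {'mtx': array([[358.55735284,   0.        , 257.16031672],
       [  0.        , 358.55735284, 194.7952534 ],
       [  0.        ,   0.        ,   1.        ]]), 'eye': array([ 0.79494301, -0.34965182,  0.58690514]), 'attitude': array([-2.35885721, -0.78843874,  0.28644705])}
top {'mtx': array([[462.95529255,   0.        , 255.83087111],
       [  0.        , 462.95529255, 195.57073158],
       [  0.        ,   0.        ,   1.        ]]), 'eye': array([ 0.5044362 , -0.01149674,  0.98724343]), 'attitude': array([-2.23103151,  2.16732564, -0.11405684])}
```

View pics/scene.png

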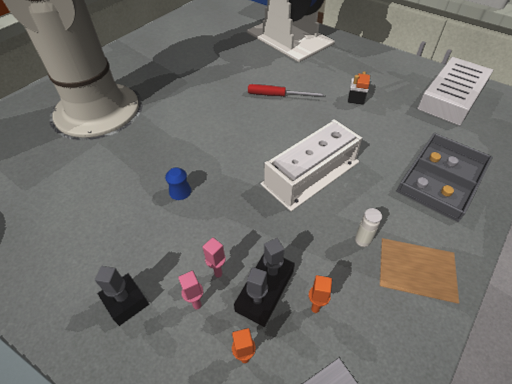

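View pics/top.png

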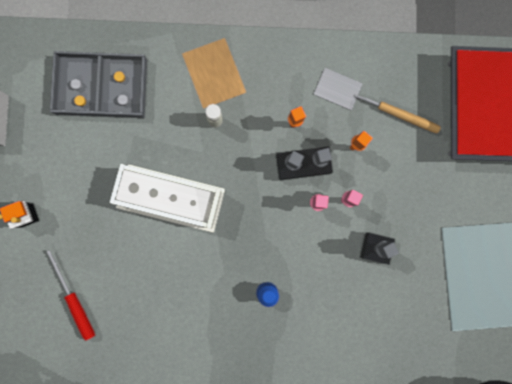

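The scene shows the single stand at about (122,295) in the scene view and (377,248) in the top view. The gauge's narrow hole is at top (192,202), with the double rack and the orange and pink look-alikes in between. Next I'll measure the grip and the gauge holes.

```bash
cat > h.py <<'E'
import numpy as np,cv2
from scipy.spatial.transform import Rotation as R
from plant import status,capture,camera_model,bot
def cloud(d,m):
    v,u=np.mgrid[:d.shape[0],:d.shape[1]]; K=m["mtx"]
    c=np.dstack([(u-K[0,2])/K[0,0]*d,(v-K[1,2])/K[1,1]*d,d])
    return c@R.from_rotvec(m["attitude"]).as_matrix().T+m["eye"]
def ray(px,m,z):
    r=R.from_rotvec(m["attitude"]).as_matrix()@np.linalg.solve(m["mtx"],[px[0],px[1],1.])
    return m["eye"]+r*(z-m["eye"][2])/r[2]
def tool(): 
    s=status.state(); return np.array(s["position"]),R.from_rotvec(s["ee_rot"])
def totool(p):
    t,q=tool(); return q.inv().apply(np.array(p)-t)*1000
E
python3 - <<'E'
from h import *
for n in("scene","top"):
    m=camera_model(n);d=np.load(n+"_d.npy");P=cloud(d,m);img=cv2.imread(f"pics/{n}.png")
    c=(377,248) if n=="top" else (118,290)
    v,u=np.mgrid[:384,:512]; near=(np.hypot(u-c[0],v-c[1])<40)&(d>0)
    for lo,hi in((.1,.116),(.026,.038)):
        k=near&(P[...,2]>lo)&(P[...,2]<hi); Q=P[k]
        if len(Q)<5: print(n,lo,"none");continue
        r=cv2.minAreaRect((Q[:,:2]*1000).astype(np.float32)); print(n,lo,len(Q),np.round(Q.mean(0),4),r)
    # gauge plate holes: dark blobs
    g=cv2.cvtColor(img,cv2.COLOR_BGR2GRAY)
    box=(100,230,155,240) if n=="top" else (255,370,115,215)
    k=(g<(130))&(u>box[0])&(u<box[1])&(v>box[2])&(v<box[3])
    cnt,l,st,ce=cv2.connectedComponentsWithStats(k.astype(np.uint8))
    for i in range(1,cnt):
        if 8<st[i,4]<250: print(n,"blob",st[i],np.round(ce[i],1),np.round(ray(ce[i],m,.075),4))
img=cv2.imread("pics/top.png"); a=cv2.resize(img[150:245,100:235],None,fx=4,fy=4,interpolation=cv2.INTER_CUBIC)
b=cv2.resize(img[220:280,345:410],None,fx=4,fy=4,interpolation=cv2.INTER_CUBIC)
o=np.zeros((380,800,3),np.uint8);o[:,:540]=a;o[:240,540:800]=b;cv2.imwrite("pics/crop.png",o)
E
```

```text
scene 0.1 311 [ 0.4741 -0.2961  0.1078] ((472.4577331542969, -295.7699890136719), (23.944114685058594, 23.58225440979004), 28.206811904907227)
scene 0.026 876 [ 0.4794 -0.2975  0.0328] ((472.23223876953125, -295.52947998046875), (55.84663009643555, 57.70840835571289), 77.69707489013672)
scene blob [331 133   8   5  20] [333.9 135.4] [0.5769 0.2009 0.075 ]
scene blob [295 137  61  42 103] [323.3 158.9] [0.5942 0.128  0.075 ]
scene blob [319 142   7   4  12] [321.1 143.9] [0.5686 0.1625 0.075 ]
scene blob [348 161   3   4   9] [349.1 162.3] [0.6398 0.15   0.075 ]
scene blob [272 162  22  19  43] [280.9 170.6] [0.5446 0.0516 0.075 ]
top 0.1 173 [ 0.4725 -0.2965  0.1071] ((472.6056213378906, -297.65386962890625), (24.00893783569336, 24.543750762939453), 27.9342041015625)
top 0.026 491 [ 0.4733 -0.2907  0.0317] ((472.5716247558594, -297.9212646484375), (57.434532165527344, 55.882728576660156), 77.91950225830078)
```

View pics/crop.png

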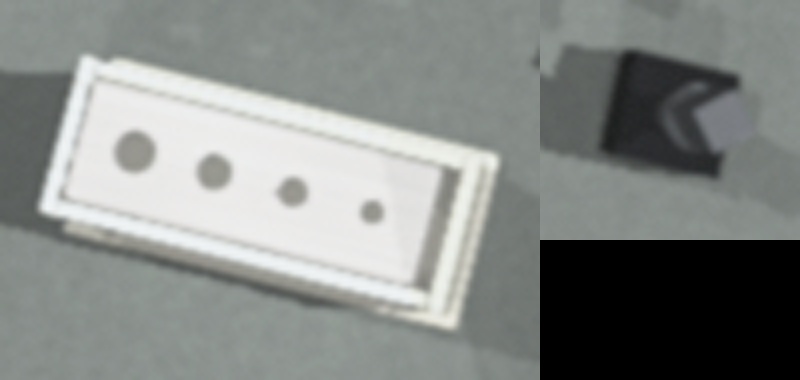

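```bash
python3 - <<'E'
from h import *
t,q=tool(); print("tool axes\n",np.round(q.as_matrix(),3), t)
m=camera_model("wrist"); M=R.from_rotvec(m["attitude"]).as_matrix(); print("cam in tool",np.round(q.inv().apply(m["eye"]-t),3),"\n",np.round(q.as_matrix().T@M,2), m["mtx"][0])
yaw=np.degrees(np.arctan2(q.as_matrix()[1,1],q.as_matrix()[0,1])); print("jaw yaw",yaw)
img=cv2.imread("pics/top.png"); g=cv2.cvtColor(img,cv2.COLOR_BGR2GRAY); m=camera_model("top")
for c in((192.6,202.4),(172.6,197.6),(153.1,192.4),(133.4,187.4)):
    u0,v0=int(c[0])-8,int(c[1])-8; w=cv2.resize(255-g[v0:v0+17,u0:u0+17],None,fx=8,fy=8,interpolation=cv2.INTER_CUBIC)
    _,b=cv2.threshold(w,0,1,cv2.THRESH_OTSU); n,l,st,ce=cv2.connectedComponentsWithStats(b)
    i=l[72,72]; p=(ce[i]+.5)/8-.5+[u0,v0]; print(np.round(p,1),2*np.sqrt(st[i,4]/np.pi)/8*1.96,np.round(ray(p,m,.075),4))
for n,c in(("cone",(267,294)),("glue",(213,113))): print(n,ray(c,m,.07))
E
```

```text
tool axes
 [[-0.001  0.43   0.903]
 [-0.002  0.903 -0.43 ]
 [-1.    -0.002 -0.   ]] [0.27942146 0.58618591 0.233753  ]
cam in tool [-0.15   0.001 -0.077] 
 [[ 0.   -0.28  0.96]
 [ 1.   -0.   -0.  ]
 [ 0.    0.96  0.28]] [319.66021016   0.         255.11283096]
jaw yaw 64.5219268331061
[192.6 202.6] 11.803599844766994 [0.5535 0.0848 0.075 ]
[172.7 197.6] 14.900272536744932 [0.5622 0.1241 0.075 ]
[153.1 192.5] 17.558567869156793 [0.5709 0.1628 0.075 ]
[133.3 187.5] 20.53953856038298 [0.5796 0.2018 0.075 ]
cone [ 0.37879699 -0.06652992  0.07      ]
glue [0.73489655 0.05132348 0.07      ]
```

Emit:
{"name": "jog_arm", "arguments": {
  "hand": [60,60,60,60,60,60,60,60,60,60,60,60,60,60,60,60,60,60,60,60],
  "travel": [
    [0,-353,390],
    [0,-353,390],
    [0,-353,390],
    [0,-353,390],
    [0,-353,390],
    [0,-353,390],
    [0,-353,390],
    [0,-353,390],
    [0,-353,390],
    [0,-353,390],
    [35,-714,554],
    [35,-714,554],
    [35,-714,554],
    [35,-714,554],
    [35,-714,554],
    [35,-714,554],
    [35,-714,554],
    [35,-714,554],
    [35,-714,554],
    [35,-714,554]
  ],
  "rotation": [
    [126.5,0,0],
    [126.5,0,0],
    [126.5,0,0],
    [126.5,0,0],
    [126.5,0,0],
    [126.5,0,0],
    [126.5,0,0],
    [126.5,0,0],
    [126.5,0,0],
    [126.5,0,0],
    [126.5,0,0],
    [126.5,0,0],
    [126.5,0,0],
    [126.5,0,0],
    [126.5,0,0],
    [126.5,0,0],
    [126.5,0,0],
    [126.5,0,0],
    [126.5,0,0],
    [126.5,0,0]
  ]
}}

```text
clock: 2.1
position: [0.4707, -0.3007, 0.1991]
ee_rot: [1.95, 0.478, -1.954]
contact_force: [0.3, 0.3, -0.0]
width: 0.0599
```

```bash
python3 - <<'E'
from h import *
t,q=tool();A=q.as_matrix(); print(np.round(A,3), np.degrees(np.arctan2(A[1,1],A[0,1])), status.state()["joint_positions"])
print("to grasp", totool([.4725,-.2968,.080]))
m=camera_model("wrist");p,d=capture("wrist");cv2.imwrite("pics/w1.png",p[...,::-1])
P=cloud(d,m);k=(d>0)&(P[...,2]>.1)&(P[...,2]<.116)&(np.hypot(P[...,0]-.4725,P[...,1]+.297)<.04)
Q=P[k];print(len(Q),Q.mean(0),cv2.minAreaRect((Q[:,:2]*1000).astype(np.float32)))
E
```

```text
[[-0.002  0.464 -0.886]
 [-0.002 -0.886 -0.464]
 [-1.     0.001  0.002]] -62.36462259033198 [ 0.22317632  0.3590265   0.36575617  1.84137371 -0.14995716  0.9686406
 -0.43560218]
to grasp [119.06074605  -2.78983866  -3.68776438]
912 [ 0.4717513  -0.29531663  0.10747785] ((470.82952880859375, -295.73284912109375), (23.943532943725586, 23.342893600463867), 27.5191707611084)
```

View pics/w1.png

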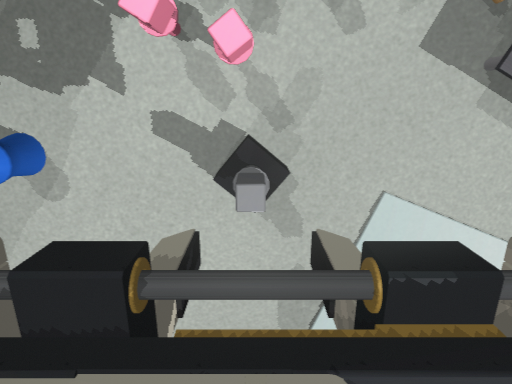

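The wrist view shows the axle upright in the stand at (251,195), square to the jaws and with clear space around it. I'll grasp it and lift.

Emit:
{"name": "jog_arm", "arguments": {
  "hand": [60,60,60,60,60,60,20,20,20,20,20,20,20,20,20],
  "travel": [
    [40,-3.5,-3],
    [80,-3.5,-3],
    [100,-3.5,-3],
    [119,-3.5,-3],
    [119,-3.5,-3],
    [119,-3.5,-3],
    [119,-3.5,-3],
    [119,-3.5,-3],
    [119,-3.5,-3],
    [119,-3.5,-3],
    [119,-3.5,-3],
    [115,-3.5,-3],
    [105,-3.5,-3],
    [60,-3.5,-3],
    [60,-3.5,-3]
  ],
  "rotation": [
    [0,0,0],
    [0,0,0],
    [0,0,0],
    [0,0,0],
    [0,0,0],
    [0,0,0],
    [0,0,0],
    [0,0,0],
    [0,0,0],
    [0,0,0],
    [0,0,0],
    [0,0,0],
    [0,0,0],
    [0,0,0],
    [0,0,0]
  ]
}}

```text
clock: 3.65
position: [0.4765, -0.2937, 0.1452]
ee_rot: [1.953, 0.48, -1.94]
contact_force: [1.5, -0.0, 0.1]
width: 0.0238
```

Emit:
{"name": "jog_arm", "arguments": {
  "hand": [20,20,20,20,20,20,20,20,20,20,20,20,20,20,20],
  "travel": [
    [-40,0,0],
    [-76,0,0],
    [-76,0,0],
    [-76,-300,-249],
    [-76,-300,-249],
    [-76,-300,-249],
    [-76,-300,-249],
    [-76,-300,-249],
    [-76,-300,-249],
    [-76,-300,-249],
    [-76,-300,-249],
    [-76,-300,-249],
    [-76,-300,-249],
    [-76,-300,-249],
    [-76,-300,-249]
  ],
  "rotation": [
    [0,0,0],
    [0,0,0],
    [0,0,0],
    [-49,0,0],
    [-49,0,0],
    [-49,0,0],
    [-49,0,0],
    [-49,0,0],
    [-49,0,0],
    [-49,0,0],
    [-49,0,0],
    [-49,0,0],
    [-49,0,0],
    [-49,0,0],
    [-49,0,0]
  ]
}}

```text
clock: 5.15
position: [0.5521, 0.0882, 0.2155]
ee_rot: [1.375, 1.092, -1.377]
contact_force: [-1.1, 0.5, -0.2]
width: 0.0239
```

```bash
python3 - <<'E'
from h import *
s=status.state();t,q=tool();A=q.as_matrix(); print(t,np.round(A,3), np.degrees(np.arctan2(A[1,1],A[0,1])), np.round(s["joint_positions"],2),np.round(s["contact_force"],2))
m=camera_model("wrist");p,d=capture("wrist");cv2.imwrite("pics/w2.png",p[...,::-1]);np.save("w2.npy",d);np.savez("w2m.npz",**m)
E
```

```text
[0.55212272 0.08818866 0.21550967] [[-0.001  0.974 -0.227]
 [-0.001 -0.227 -0.974]
 [-1.    -0.001  0.001]] -13.142182418177075 [-0.24  0.33  0.04  1.82 -0.02  1.   -0.42] [-1.12  0.49 -0.2 ]
```

View pics/w2.png

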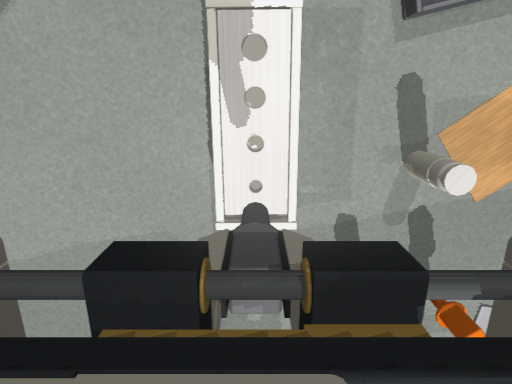

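The wrist view shows the holes at (256,186), (255,143), (255,97) and (254,47), with the held shaft's foot at about (256,205). From this I can get the hole positions, and the foot's axis and width.

```bash
python3 - <<'E'
from h import *
m=dict(np.load("w2m.npz"));d=np.load("w2.npy");img=cv2.imread("pics/w2.png");g=cv2.cvtColor(img,cv2.COLOR_BGR2GRAY)
P=cloud(d,m)
print("plate z",np.median(P[110:180,275:285,2]))
H=[]
for c,r in(((256,186),10),((255,143),13),((255,97),15),((254,47),17)):
    u0,v0=c[0]-r,c[1]-r; w=cv2.resize((P[v0:v0+2*r+1,u0:u0+2*r+1,2]<.06).astype(np.float32),None,fx=4,fy=4)
    b=(w>.5).astype(np.uint8); n,l,st,ce=cv2.connectedComponentsWithStats(b); 
    if n<2: print("none",c); continue
    i=1+np.argmax(st[1:,4]); x0,y0,ww,hh=st[i,:4]
    px=np.array([u0+(x0+ww/2)/4-.5, v0+(y0+hh/2)/4-.5]); W=ray(px,m,.075);print(px,ww/4,hh/4,np.round(W,4))
    # lateral extents on plane: near edge of rim
    print("  diam x",ww/4*(m["eye"][2]-.075)/319.66*1000)
for v in range(203,232,3):
    row=P[v,225:290,2]; k=np.where((d[v,225:290]>0)&(row>.1)&(np.abs(np.arange(225,290)-256)<22))[0]+225
    if len(k): k=[x for x in k]; print(v,k[0],k[-1],np.round(P[v,256],4),g[v,240:273:2])
E
```

```text
plate z 0.07495987004096069
[255.5 184. ] 12.0 9.0 [0.552  0.0896 0.075 ]
  diam x 10.898145803729793
[255.5 142. ] 16.0 15.0 [0.561  0.1278 0.075 ]
  diam x 14.530861071639723
[254.5  97. ] 20.0 21.0 [0.569  0.1658 0.075 ]
  diam x 18.163576339549657
[254.5  48. ] 24.0 25.0 [0.5779 0.2039 0.075 ]
  diam x 21.796291607459587
203 249 261 [0.5535 0.0944 0.1481] [236 235 238 233 222 119  91  82  82  90 111 221 236 237 238 238 234]
206 246 265 [0.5534 0.0941 0.1539] [237 236 238 111  79  80  80  80  80  81  81  80 102 236 238 237 234]
209 244 267 [0.5534 0.094  0.16  ] [236 225  75  77  79  79  80  79  79  79  80  80  78  78 238 237 233]
212 243 268 [0.5534 0.0941 0.1662] [237 201  75  76  78  78  78  78  79  79  77  78  76  74 174 237 233]
215 242 269 [0.5534 0.094  0.1719] [115  78  74  75  76  77  76  77  77  77  77  77  76  74  81 114 112]
218 242 269 [0.5533 0.0938 0.1766] [110  71  73  75  76  75  75  75  74  76  75  76  75  74  72 110 110]
221 242 269 [0.5548 0.1005 0.1996] [121  71  72  73  73  74  75  75  76  75  76  73  72  73  70 122 132]
224 241 270 [0.5546 0.0996 0.2018] [139  75  80  86  91  90  88  88  89  89  90  92  89  82  76 152 242]
227 237 274 [0.5542 0.0979 0.2018] [89 87 88 88 88 87 88 88 87 88 87 89 87 87 88 88 79]
230 235 277 [0.5539 0.0964 0.2022] [85 86 86 85 86 87 87 87 86 86 85 87 86 85 86 86 85]
```

Emit:
{"name": "jog_arm", "arguments": {
  "hand": [20,20,20,20,20],
  "travel": [
    [40,0,-2],
    [60,0,-2],
    [65,0,-2],
    [65,0,-2],
    [65,0,-2]
  ],
  "rotation": [
    [0,0,0],
    [0,0,0],
    [0,0,0],
    [0,0,0],
    [0,0,0]
  ]
}}

```text
clock: 5.7
position: [0.5539, 0.0918, 0.1519]
ee_rot: [1.376, 1.092, -1.373]
contact_force: [0.1, 0.0, -0.1]
width: 0.0236
```

Emit:
{"name": "jog_arm", "arguments": {
  "hand": [20,20,20,20,20,20],
  "travel": [
    [1,0,0],
    [2,0,0],
    [3,0,0],
    [4,0,0],
    [4,0,0],
    [4,0,0]
  ],
  "rotation": [
    [0,0,0],
    [0,0,0],
    [0,0,0],
    [0,0,0],
    [0,0,0],
    [0,0,0]
  ]
}}

```text
clock: 6.3
position: [0.5534, 0.0923, 0.1475]
ee_rot: [1.375, 1.093, -1.373]
contact_force: [-1.6, -1.3, 4.5]
width: 0.024
```

Emit:
{"name": "jog_arm", "arguments": {
  "hand": [20,20,20,20,20,20],
  "travel": [
    [-10,0,0],
    [-20,0,0],
    [-20,0,-38],
    [-20,0,-38],
    [-20,0,-38],
    [-20,0,-38]
  ],
  "rotation": [
    [0,0,0],
    [0,0,0],
    [0,0,0],
    [0,0,0],
    [0,0,0],
    [0,0,0]
  ]
}}

```text
clock: 6.9
position: [0.5613, 0.1284, 0.1669]
ee_rot: [1.374, 1.093, -1.375]
contact_force: [1.2, -0.6, -1.2]
width: 0.0237
```

```bash
cat > look.py <<'E'
from h import *
import sys
for _ in range(3): print(np.round(status.state()["position"],4),np.round(status.state()["contact_force"],2))
m=camera_model("wrist");p,d=capture("wrist");cv2.imwrite(f"pics/{sys.argv[1]}.png",p[...,::-1]);P=cloud(d,m)
print(np.round(status.state()["position"],4))
k=(d>0)&(P[...,2]<.06)&(P[...,2]>-.01); k[:, :225]=0;k[:,285:]=0
n,l,st,ce=cv2.connectedComponentsWithStats(k.astype(np.uint8),connectivity=4)
for i in range(1,n):
    x,y,w,h,a=st[i]
    if 40<a<1500 and y<240: print(st[i],"hole",np.round(ray((x+w/2-.5,y+h/2-.5),m,.075),4), "lat diam",w/m["mtx"][0,0]*d[y-2,x+w//2]*1000)
# shaft cylinder: points within the column between plate and flange
A=R.from_rotvec(status.state()["ee_rot"]).as_matrix();t=status.state()["position"]
L=(P-t)@A
k=(d>0)&(np.abs(L[...,1])<.02)&(np.abs(L[...,2])<.02)&(L[...,0]<.069)&(L[...,0]>.025)
for a,b in((.025,.04),(.04,.055),(.055,.069)):
    Q=L[k&(L[...,0]>a)&(L[...,0]<=b)]
    if len(Q)<20: continue
    s=np.linalg.lstsq(np.c_[2*Q[:,1:],np.ones(len(Q))],(Q[:,1:]**2).sum(1),rcond=None)[0]
    print("shaft",a,len(Q),"axis in tool y,z mm",np.round(s[:2]*1000,2),"diam",2e3*np.sqrt(s[2]+s[0]**2+s[1]**2),"world",np.round(t+A@[(a+b)/2,s[0],s[1]],4), "ywidth",1e3*np.ptp(np.percentile(Q[:,1],[.5,99.5])))
E
python3 look.py w3
```

```text
[0.5613 0.1284 0.1669] [ 1.24 -0.59 -1.19]
[0.5613 0.1284 0.1669] [ 1.24 -0.59 -1.19]
[0.5613 0.1284 0.1669] [ 1.24 -0.59 -1.19]
[0.5613 0.1281 0.1668]
[225  56  60   1  60] hole [0.5843 0.2324 0.075 ] lat diam 42.7999759096329
[241  84  28  29 627] hole [0.5779 0.205  0.075 ] lat diam 19.96614458980771
[244 142  23  21 366] hole [0.5694 0.1667 0.075 ] lat diam 17.264529714395916
[247 194  18  10 120] hole [0.5614 0.1307 0.075 ] lat diam 14.267520093335325
shaft 0.025 53 axis in tool y,z mm [-0.57  2.2 ] diam 17.200031721496245 world [0.5603 0.1261 0.1343] ywidth 12.81744800621763
shaft 0.04 209 axis in tool y,z mm [-0.54  3.28] diam 19.348602685511295 world [0.56   0.125  0.1193] ywidth 18.29076840497719
shaft 0.055 169 axis in tool y,z mm [-0.54  3.21] diam 19.481309125409236 world [0.56   0.1251 0.1048] ywidth 19.37481857356572
```

View pics/w3.png

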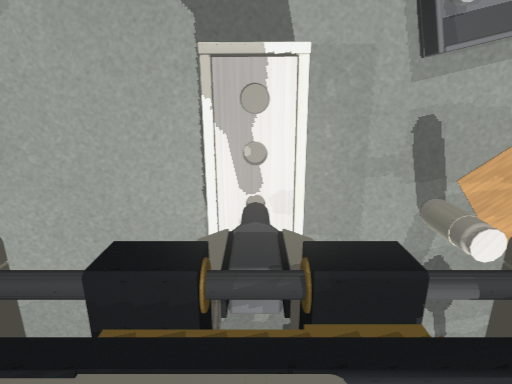

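Emit:
{"name": "jog_arm", "arguments": {
  "hand": [20,20,20,20,20,20,20,20,20,20],
  "travel": [
    [0,0,-2],
    [8,0,-2],
    [15,0,-2],
    [16,0,-2],
    [17,0,-2],
    [18,0,-2],
    [19,0,-2],
    [20,0,-2],
    [20,0,-2],
    [20,0,-2]
  ],
  "rotation": [
    [0,0,0],
    [0,0,0],
    [0,0,0],
    [0,0,0],
    [0,0,0],
    [0,0,0],
    [0,0,0],
    [0,0,0],
    [0,0,0],
    [0,0,0]
  ]
}}

```text
clock: 7.95
position: [0.5621, 0.1311, 0.1475]
ee_rot: [1.375, 1.093, -1.374]
contact_force: [-2.5, -1.0, 5.1]
width: 0.0241
```

Blocked at hole 1 with about 5 N and no drop, which matches the 17–20 mm shaft seen. On to hole 2.

Emit:
{"name": "jog_arm", "arguments": {
  "hand": [20,20,20,20,20,20],
  "travel": [
    [-10,0,0],
    [-20,0,0],
    [-20,0,-40],
    [-20,0,-40],
    [-20,0,-40],
    [-20,0,-40]
  ],
  "rotation": [
    [0,0,0],
    [0,0,0],
    [0,0,0],
    [0,0,0],
    [0,0,0],
    [0,0,0]
  ]
}}

```text
clock: 8.55
position: [0.5709, 0.1693, 0.1669]
ee_rot: [1.374, 1.093, -1.375]
contact_force: [-1.2, -1.1, -1.1]
width: 0.0237
```

```bash
python3 look.py w4
```

```text
[0.5709 0.1693 0.1669] [-1.19 -1.09 -1.05]
[0.5709 0.1693 0.1669] [-1.19 -1.09 -1.05]
[0.5709 0.1693 0.1669] [-1.19 -1.09 -1.05]
[0.5709 0.1689 0.1668]
[225 115  60   3 173] hole [0.5846 0.2336 0.075 ] lat diam 44.65176119007024
[242 142  26  25 505] hole [0.5782 0.2062 0.075 ] lat diam 0.0
[245 195  21  11 142] hole [0.5703 0.1704 0.075 ] lat diam 16.552314671925064
shaft 0.025 56 axis in tool y,z mm [-0.58  3.18] diam 19.230222393836907 world [0.5696 0.166  0.1343] ywidth 13.11221765994289
shaft 0.04 206 axis in tool y,z mm [-0.52  3.3 ] diam 19.468575032684583 world [0.5696 0.1658 0.1193] ywidth 19.01126135593981
shaft 0.055 170 axis in tool y,z mm [-0.53  3.14] diam 19.46838085999631 world [0.5696 0.166  0.1048] ywidth 19.3258704187705
```

Emit:
{"name": "jog_arm", "arguments": {
  "hand": [20,20,20,20,20,20,20,20,20],
  "travel": [
    [8,0,0],
    [15,0,0],
    [16,0,0],
    [17,0,0],
    [18,0,0],
    [19,0,0],
    [20,0,0],
    [20,0,0],
    [20,0,0]
  ],
  "rotation": [
    [0,0,0],
    [0,0,0],
    [0,0,0],
    [0,0,0],
    [0,0,0],
    [0,0,0],
    [0,0,0],
    [0,0,0],
    [0,0,0]
  ]
}}

```text
clock: 9.5
position: [0.5711, 0.1701, 0.1473]
ee_rot: [1.375, 1.093, -1.374]
contact_force: [-0.7, -1.0, 4.5]
width: 0.0239
```

Hole 2 also resists. Before I call it too tight, I'll feel around lightly for misalignment.

Emit:
{"name": "jog_arm", "arguments": {
  "hand": [20,20,20,20,20,20,20,20,20,20,20,20],
  "travel": [
    [0.7,0,0],
    [0.7,0,-1],
    [0.7,1,-1],
    [0.7,1,0],
    [0.7,1,1],
    [0.7,0,1],
    [0.7,-1,1],
    [0.7,-1,0],
    [0.7,-1,-1],
    [0.7,0,-2],
    [0.7,0,-2.5],
    [0.7,0,-2.5]
  ],
  "rotation": [
    [0,0,0],
    [0,0,0],
    [0,0,0],
    [0,0,0],
    [0,0,0],
    [0,0,0],
    [0,0,0],
    [0,0,0],
    [0,0,0],
    [0,0,0],
    [0,0,0],
    [0,0,0]
  ]
}}

```text
clock: 10.7
position: [0.5717, 0.1711, 0.1467]
ee_rot: [1.374, 1.091, -1.375]
contact_force: [-2.1, -3.2, 8.1]
width: 0.0237
```

Emit:
{"name": "jog_arm", "arguments": {
  "hand": [20,20,20,20,20,20,20],
  "travel": [
    [0,0,1],
    [0,0,2],
    [0,0,3],
    [0,0,4],
    [0,0,4.5],
    [0,0,4.5],
    [0,0,4.5]
  ],
  "rotation": [
    [0,0,0],
    [0,0,0],
    [0,0,0],
    [0,0,0],
    [0,0,0],
    [0,0,0],
    [0,0,0]
  ]
}}

```text
clock: 11.4
position: [0.5714, 0.1702, 0.1471]
ee_rot: [1.377, 1.094, -1.37]
contact_force: [-0.8, 2.1, 5.0]
width: 0.0239
```

```bash
python3 - <<'E'
from h import *
m=dict(np.load("w2m.npz"));d=np.load("w2.npy");img=cv2.imread("pics/w2.png");g=cv2.cvtColor(img,cv2.COLOR_BGR2GRAY).astype(float)
M=R.from_rotvec(m["attitude"]).as_matrix();P=cloud(d,m)
for v in range(206,215):
    def edge(us,step):
        lo=g[v,256];hi=g[v,us]
        th=(lo+hi)/2;u=256
        while g[v,u]<th:u+=step
        a,b=g[v,u-step],g[v,u]; return u-step+step*(th-a)/(b-a)
    e=[edge(236,-1),edge(272,1)]
    r=[M@np.linalg.solve(m["mtx"],[x,v,1]) for x in e]; az=[np.arctan2(q[1],q[0]) for q in r]
    s=np.sin(abs(az[0]-az[1])/2);F=np.hypot(*(P[v,256,:2]-m["eye"][:2]))
    print(v,np.round(e,2),round(F*1000,1),"z",round(P[v,256,2],3),"diam",round(2e3*F*s/(1-s),2))
E
```

```text
206 [245.54 264.65] 70.8 z 0.154 diam 14.63
207 [244.2  265.65] 70.3 z 0.158 diam 16.31
208 [243.41 266.64] 70.5 z 0.159 diam 17.69
209 [243.13 266.82] 70.9 z 0.16 diam 18.0
210 [242.48 267.43] 70.6 z 0.163 diam 18.8
211 [242.45 267.48] 70.4 z 0.166 diam 18.61
212 [242.35 267.81] 70.9 z 0.166 diam 18.93
213 [242.1  268.14] 71.0 z 0.168 diam 19.23
214 [241.22 268.28] 70.9 z 0.17 diam 19.86
```

The silhouette width levels off near 20 mm, which agrees with the other fits and with no entry at hole 2. Next is hole 3.

Emit:
{"name": "jog_arm", "arguments": {
  "hand": [20,20,20,20,20,20],
  "travel": [
    [-10,0,0],
    [-20,0,0],
    [-20,0,-42],
    [-20,0,-42],
    [-20,0,-42],
    [-20,0,-42]
  ],
  "rotation": [
    [0,0,0],
    [0,0,0],
    [0,0,0],
    [0,0,0],
    [0,0,0],
    [0,0,0]
  ]
}}

```text
clock: 12.0
position: [0.5797, 0.2081, 0.1659]
ee_rot: [1.374, 1.093, -1.375]
contact_force: [0.5, -0.3, -1.0]
width: 0.0239
```

```bash
python3 look.py w5
```

```text
[0.5797 0.2081 0.1659] [ 0.48 -0.28 -0.99]
[0.5797 0.2081 0.1659] [ 0.48 -0.28 -0.99]
[0.5797 0.2081 0.1659] [ 0.48 -0.28 -0.99]
[0.5798 0.2077 0.1659]
[243 193  25  15 215] hole [0.5792 0.2094 0.075 ] lat diam 19.574941398152486
shaft 0.025 50 axis in tool y,z mm [-0.76  3.2 ] diam 19.220069807619726 world [0.5783 0.2047 0.1334] ywidth 12.780558177317616
shaft 0.04 211 axis in tool y,z mm [-0.63  3.21] diam 19.32925071388762 world [0.5785 0.2046 0.1184] ywidth 18.83739754408399
shaft 0.055 171 axis in tool y,z mm [-0.63  3.1 ] diam 19.372970159520793 world [0.5785 0.2047 0.1039] ywidth 19.190832695535587
```

View pics/w5.png

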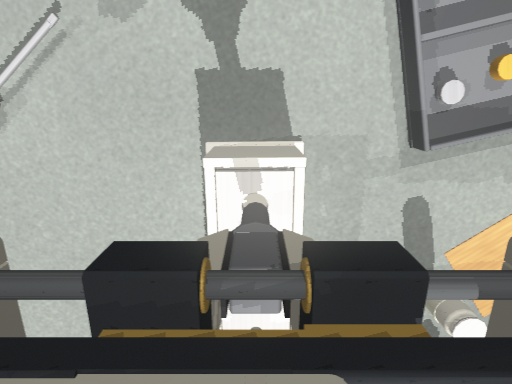

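```bash
python3 - <<'E'
from h import *
m=camera_model("wrist"); a=np.array([.2184,.976,0])
for v in(192,192.5,193): print(ray((255,v),m,.075), ray((255,v),m,.075)-.0106*a)
g=cv2.imread("pics/w5.png",0); print(g[186:210,250:262:3].T)
E
```

```text
[0.58078793 0.21548648 0.075     ] [0.57847289 0.20514088 0.075     ]
[0.58069541 0.21508937 0.075     ] [0.57838037 0.20474377 0.075     ]
[0.5806028  0.21469189 0.075     ] [0.57828776 0.20434629 0.075     ]
[[211 212 211 212 211 212 212 186 198 199 200 199 199 199 199 199 198 125
  109 108 107 106 106 105]
 [213 215 214 214 215 214 210 185 199 199 199 199 199 199 198 199 145 110
  108 107 106 107 106 106]
 [216 216 216 216 216 215 209 189 199 199 199 200 199 199 199 198 122 109
  108 108 107 107 107 106]
 [214 215 214 215 214 252 252 251 213 200 199 199 200 200 199 199 185 113
  109 109 108 108 107 107]]
```

By measurement the hole 3 centre (0.578, 0.205) coincides with the shaft axis. Feeling down gently.

Emit:
{"name": "jog_arm", "arguments": {
  "hand": [20,20,20,20,20,20,20,20,20],
  "travel": [
    [8,0,0],
    [15,0,0],
    [16,0,0],
    [17,0,0],
    [18,0,0],
    [19,0,0],
    [20,0,0],
    [20,0,0],
    [20,0,0]
  ],
  "rotation": [
    [0,0,0],
    [0,0,0],
    [0,0,0],
    [0,0,0],
    [0,0,0],
    [0,0,0],
    [0,0,0],
    [0,0,0],
    [0,0,0]
  ]
}}

```text
clock: 12.95
position: [0.5799, 0.209, 0.1461]
ee_rot: [1.374, 1.093, -1.374]
contact_force: [-0.3, -0.5, -0.9]
width: 0.0238
```

No resistance below the plate's top level, so it is entering. I'll continue slowly.

Emit:
{"name": "jog_arm", "arguments": {
  "hand": [20,20,20,20,20,20],
  "travel": [
    [1,0,0],
    [2,0,0],
    [3,0,0],
    [4,0,0],
    [4,0,0],
    [4,0,0]
  ],
  "rotation": [
    [0,0,0],
    [0,0,0],
    [0,0,0],
    [0,0,0],
    [0,0,0],
    [0,0,0]
  ]
}}

```text
clock: 13.55
position: [0.5797, 0.2089, 0.1418]
ee_rot: [1.374, 1.093, -1.375]
contact_force: [0.1, -1.3, -1.2]
width: 0.0241
```

Emit:
{"name": "jog_arm", "arguments": {
  "hand": [20,20,20,20,20,20,20,20],
  "travel": [
    [2,0,0],
    [4,0,0],
    [6,0,0],
    [8,0,0],
    [10,0,0],
    [12,0,0],
    [12,0,0],
    [12,0,0]
  ],
  "rotation": [
    [0,0,0],
    [0,0,0],
    [0,0,0],
    [0,0,0],
    [0,0,0],
    [0,0,0],
    [0,0,0],
    [0,0,0]
  ]
}}

```text
clock: 14.35
position: [0.5797, 0.209, 0.1297]
ee_rot: [1.374, 1.094, -1.375]
contact_force: [-1.4, -0.8, -1.1]
width: 0.024
```

Emit:
{"name": "jog_arm", "arguments": {
  "hand": [20,20,20,20,20,20,20,20,20,20,20,20],
  "travel": [
    [3,0,0],
    [6,0,0],
    [9,0,0],
    [12,0,0],
    [15,0,0],
    [18,0,0],
    [21,0,0],
    [24,0,0],
    [27,0,0],
    [30,0,0],
    [30,0,0],
    [30,0,0]
  ],
  "rotation": [
    [0,0,0],
    [0,0,0],
    [0,0,0],
    [0,0,0],
    [0,0,0],
    [0,0,0],
    [0,0,0],
    [0,0,0],
    [0,0,0],
    [0,0,0],
    [0,0,0],
    [0,0,0]
  ]
}}

```text
clock: 15.55
position: [0.5798, 0.2092, 0.0997]
ee_rot: [1.374, 1.094, -1.374]
contact_force: [-1.6, -1.6, -1.4]
width: 0.0241
```

Emit:
{"name": "jog_arm", "arguments": {
  "hand": [20,20,20,20,20,20,20,20,20],
  "travel": [
    [2,0,0],
    [4,0,0],
    [5,0,0],
    [6,0,0],
    [7,0,0],
    [7.5,0,0],
    [8,0,0],
    [8,0,0],
    [8,0,0]
  ],
  "rotation": [
    [0,0,0],
    [0,0,0],
    [0,0,0],
    [0,0,0],
    [0,0,0],
    [0,0,0],
    [0,0,0],
    [0,0,0],
    [0,0,0]
  ]
}}

```text
clock: 16.45
position: [0.58, 0.2091, 0.0926]
ee_rot: [1.374, 1.093, -1.374]
contact_force: [-3.4, -2.0, 5.4]
width: 0.0235
```

Flange contact at 5 N. Opening the hand, backing straight up, and then looking.

Emit:
{"name": "jog_arm", "arguments": {
  "hand": [30,60,60,60,60,60,60,60,60,60,60,60],
  "travel": [
    [0,0,0],
    [0,0,0],
    [0,0,0],
    [0,0,0],
    [-10,0,0],
    [-40,0,0],
    [-90,0,0],
    [-120,0,0],
    [-120,0,0],
    [-120,0,40],
    [-120,0,40],
    [-120,0,40]
  ],
  "rotation": [
    [0,0,0],
    [0,0,0],
    [0,0,0],
    [0,0,0],
    [0,0,0],
    [0,0,0],
    [0,0,0],
    [0,0,0],
    [0,0,0],
    [0,0,0],
    [0,0,0],
    [0,0,0]
  ]
}}

```text
clock: 17.65
position: [0.5707, 0.1686, 0.212]
ee_rot: [1.376, 1.092, -1.376]
contact_force: [0.2, 0.8, -0.1]
width: 0.06
```

```bash
python3 - <<'E'
from h import *
m=camera_model("wrist");p,d=capture("wrist");P=cloud(d,m);k=(d>0)&(np.hypot(P[...,0]-.5785,P[...,1]-.2047)<.03)
for lo,hi in((.1,.13),(.0765,.086)):
    Q=P[k&(P[...,2]>lo)&(P[...,2]<hi)];print(lo,len(Q),np.round(np.median(Q,0),4) if len(Q) else "")
    if lo==.1:
        T=Q[Q[:,2]>np.percentile(Q[:,2],60)-.004];print(T[:,2].max(),np.ptp(T[:,2]),np.round(np.linalg.lstsq(np.c_[T[:,:2],np.ones(len(T))],T[:,2],rcond=None)[0],3))
q,_=capture("scene");cv2.imwrite("pics/end.png",np.vstack([cv2.resize(q[60:240,150:400,::-1],None,fx=2.2,fy=2.2,interpolation=cv2.INTER_CUBIC)]))
cv2.imwrite("pics/endw.png",p[...,::-1]); print(status.state()["contact_force"],status.state()["position"])
E
```

```text
0.1 1036 [0.5788 0.2065 0.1197]
0.12212655870472022 0.0055122586292807585 [-0.001 -0.003  0.121]
0.0765 247 [0.582  0.216  0.0788]
[-0.03218792  0.53038308  0.30998014] [0.57073879 0.17080665 0.21192496]
```

View pics/end.png

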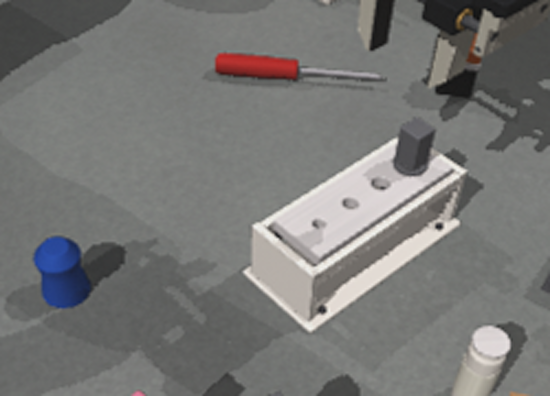

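The axle is seated in the fourth hole. Its grip top is at 0.1197 m (0.120 expected), its flange top at 0.0788 m (0.079 expected), and its top face is level. The blue piece and the glue stick are still standing.

```bash
python3 -c "
from plant import bot
print(bot.sign_off())"
```

```text
the job is handed in; nothing more can be done
None
```

The axle from the single stand is now in the fourth, widest hole, let go with its flange flat on the plate. I handed the job in at about 18 s; the system gives no verdict.

- **Holes 0, 1 and 2:** the foot was blocked at about 5 N on each. At hole 2 I also felt around under a light push of up to 8 N read between moves, and it did not go in. The plate should have sunk only about 1 mm at that push, well short of the 4.5 mm limit.
- **Hole 3:** the shaft went in freely, down to flange contact at about 5 N.
- **Last checks:** the grip top is at 119.7 mm (120 expected) and the flange top at 78.8 mm (79 expected). The top face is level and the gripper is clear and free of force. In the last picture the blue test piece and glue stick are standing as before. I did not check the double rack in a final picture, but the path passed well above it.
- **Where measurements disagreed:** the shaft first looked about 17 mm thick, and later fits gave 19.2–19.9 mm. The feel at holes 2 and 3 bears out the larger value. The top and wrist cameras also differed by 2–3 mm on the hole positions, so I went by the wrist camera.

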